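# Cull the malformed specimen mounts and add the new one

### The arm

A 6-joint arm with a two-finger parallel gripper is mounted at the origin on a cart in front of the work surface, level with it; the furniture and walls round the work are solid. World frame = base frame: x ahead of the robot, y to its left, z up, the work surface at z = 0. Lengths are in m, angles in rad, forces in N, time in s.
With the tool pointing down it reaches from about 0.3 to 0.75 m from the base axis. Payload 8.5 kg.
Tool frame: the origin (TCP) lies at the very end of the fingers, on their centre line; the grasp point (between the pads) lies robot.grip_point_offset behind it (robot.grip_point_offset is the distance from the TCP to the grasp point, in m); z points along the fingers, x is the direction in which the jaws open and shut, and the axes are right-handed (so a half turn about z gives the same grasp; the last joint's range is limited). The gripper opens to 85 mm and grips with 20 to 120 N. Pads are 22 mm wide; open, the fingers measure 114 mm over their backs; the gripper's body (76 mm by 85 mm) begins 54 mm behind the grasp point. The pads swing forward as they close: fully open they stand 13 mm farther back than shut.
Start: joints at [0.957, 0.381, 1.297, -0, 1.464, -0.215], TCP at [0.214, 0.507, 0.231] pointing down, gripper open.
Joint ranges: [-3.11, 3.11], [-0.89, 2.33], [0.22, 2.48], [-1.42, 4.56], [0.17, 2.85], [-2.88, 2.88]. Speed limits (rad/s): [2.39, 2.39, 3.14, 3.14, 3.14, 3.14].

### API

Orientations are given as a rotation vector (axis times angle).
In Python, from station import robot gives the robot as it stands.
- The arm moves only by the tool servo_tool, never from a script. Its argument "targets" is text: rows parted by semicolons, each of 7 numbers parted by spaces: the shift along the tool's x, y, z normalised to -1 to 1, where 1 is 50 cm, then the turn, a rotation vector about the tool's x, y, z normalised to -1 to 1, where 1 is 0.08 rad, then the opening, from -1 (shut) to 1 (fully open), so that 0 is half open. In form: tx ty tz ax ay az gripper; .... A call has exactly 5 rows; each row shifts and turns the pose as measured when the row begins, along the tool's axes as they then stand; what a row does not reach is not made up. A row lasts 1/12 s, in which the tool goes at most 41.7 mm and 7.16 degrees, less where a joint would pass 70% of its speed; a pose out of reach is approached as far as the arm can. A call with a number of a shift or a turn outside -1 to 1 is refused whole. A call with a gripper value outside its range is refused whole. The fingers move at their own pace and stop on an object; "grip_force" is the grip in N (left out, the last holds). Time passes only in rows, so rows that do not move let the fingers close, or fill a call up. It gives the time, the measured TCP pose, the force and the opening at its end, in the units of the state.
- robot.state(): the state, without advancing time (a new reading comes with each control period).
- robot.get_image(name): name is "scene" or "top"; returns the picture (480x640x3 uint8, red, green, blue); there is no depth.
- robot.camera_model(name): a dict with "fx", "fy", "cx", "cy" (pixels), "pose" (4x4, takes a point from camera to world coordinates). Camera axes: x right, y down, z forward; pixel columns grow to the right and rows downward; lengths in m; the calibration is good to about 2 mm. A picture is of the moment at which its call begins. camera_model takes no time and is no camera call.
- robot.finish_job(): hands the job in, once; it reports no verdict.
The state is a dict: "time": time; "joint_pos": joint angles; "qvel": joint speeds; "tau": joint torques, N m; "ee_pos": TCP position; "ee_rot": TCP orientation; "force": force on the tool from outside, world axes, zero at the start; "torque": the same for the moment, N m; "width": finger opening in m.
Only numpy, scipy, OpenCV 4.12 (cv2) and the standard library are available. Lean on these libraries where they do the work, as an engineer would, in place of code of your own. Each camera call takes 0.05 s, during which the arm holds its last target. There are 200 camera calls.

### The job

Two of the black specimen mounts standing on the tray are malformed: one is too thin, one has a side broken off. Slide both along the tray through the gateway, right into the reject bay, without lifting them off the plate or shoving the good ones out of their places. Also lift the new mount out of the open mould and stand it on the batch side of the tray, set down rather than dropped, leaving the loupe, the dish and the screw cap where they are.

Things in the scene. Friction and masses are not known exactly. Their poses are not given: they have to be found in the camera images.
- tray: flat steel tray fixed to the worktop, 228 x 318 mm outside (its x, y); its plate's top is 6 mm above the worktop. Origin at the centre of its underside (worktop level), z up. A rim 4 mm thick, 14 mm above the worktop, runs round it, inner faces at x = +-110, y = +-155 mm. A cross bar at y = -68 mm parts the reject bay (y -155 to -70 mm) from the batch side (y -66 to +155 mm)
- gateway (a point): middle of the opening in the tray's cross bar, on the plate's top. The bar runs along the tray's x at y = -68 mm, is 4 mm thick and reaches 14 mm above the worktop (8 mm above the plate); the opening is 84 mm wide, from x = -42 to +42 mm
- reject_bay (a point): centre of the reject bay's floor (220 x 85 mm, on the plate's top), at y = -112.5 mm in the tray's frame
- batch_side (a point): centre of the batch side's floor (220 x 221 mm), on the plate's top, at y = 44 mm in the tray's frame. The six mounts there start in two rows of three, near x = -52 and +52 mm, y = -24, 34 and 92 mm (each up to 7 mm off), in any order; the strip between the rows, in line with the gateway, is clear
- mould: open specimen mould fixed to the worktop: dark steel block 52 x 52 mm, 30 mm high, on a flange 84 x 84 mm, 8 mm thick, with bolt heads to 13 mm; origin at the centre of its underside, z up. The round cavity in its top is 34 mm in diameter and 10 mm deep.
- mould_mouth (a point): centre of the cavity's mouth, 30 mm above the worktop
- mount_new: the new mount, a sound one like the others (black disc, 30 mm in diameter, 18 mm high, about 40 g); origin at the centre of its underside, z up. It starts in the mould's cavity, its underside 20 mm above the worktop, so that its top 8 mm stand out of the mould.
- mount_short: a malformed mount: black disc, 30 mm in diameter but only 10 mm high; otherwise like the others; origin at the centre of its underside, z up. Starts anywhere in the batch.
- mount_broken: a malformed mount: black, 30 mm in diameter and 18 mm high, but one side is sheared off in an upright flat 5 mm from the axis (20 mm left across there); origin on the disc's axis at its underside, z up, the flat faces its own +x. Starts anywhere in the batch.
- loupe: black loupe, 37 mm in diameter, 40 mm high, standing loose about 100 mm to the right of the mould; origin at the centre of its underside
- petri_dish: clear dish, 63 mm in diameter, 15 mm high, loose on the robot's side of the mould; origin at the centre of its underside
- screw_cap: blue screw cap, 42 mm in diameter, 19 mm high, loose to the right of the mould; origin at the centre of its underside
- mount_a: a sound specimen mount: plain black round disc, 30 mm in diameter, 18 mm high, with a small bright metal piece set in its top; origin at the centre of its underside, z up. It starts standing on the batch side of the tray.
- mount_b: a sound specimen mount: plain black round disc, 30 mm in diameter, 18 mm high, with a small bright metal piece set in its top; origin at the centre of its underside, z up. It starts standing on the batch side of the tray.
- mount_c: a sound specimen mount: plain black round disc, 30 mm in diameter, 18 mm high, with a small bright metal piece set in its top; origin at the centre of its underside, z up. It starts standing on the batch side of the tray.
- mount_d: a sound specimen mount: plain black round disc, 30 mm in diameter, 18 mm high, with a small bright metal piece set in its top; origin at the centre of its underside, z up. It starts standing on the batch side of the tray.

How it is judged:
By the outcome, as a careful person would: the job done as asked, in the order asked, and still so for the second after the job is handed in, with the robot touching nothing.
It also fails if it takes over 72 s, if anything falls off the work surface, if the arm or the gripper's body presses on something with over 40 N, if the wrist force passes 120 N, or if a joint passes its speed limit or range.

## Working session

There is one attempt and no reset: what is moved stays moved. The work goes in short steps, Python scripts to look and compute and a tool call to move; the robot and the scene stay as the last step left them, time stands still between calls to the robot, and variables do not carry over. Pictures are saved under pics/ and viewed, about 8 in all and at most 12, crops included, and the job is handed in when it is done.

Besides the shell and the picture viewer there is one more tool, called after "Emit:" as name(argument=value, ...) on one line, values as JSON. servo_tool: Moves the arm, as the interface text tells. Its arguments: {"type":"object","properties":{"targets":{"type":"string"},"grip_force":{"type":"number"}},"required":["targets"]}

```bash
mkdir -p pics; ls; python3 - <<'E'
from station import robot
import cv2,numpy as np
np.set_printoptions(precision=4,suppress=True)
for n in("scene","top"):
    im=robot.get_image(n); cv2.imwrite(f"pics/{n}0.png",im[:,:,::-1]); m=robot.camera_model(n); print(n,m["fx"],m["fy"],m["cx"],m["cy"]);print(np.array(m["pose"]))
s=robot.state(); print(s, robot.grip_point_offset)
E
```

```text
pics
scene 563.9512628341386 563.9512628341386 325.79282659370693 233.94825922262342
[[-0.8559 -0.3915  0.3378  0.1298]
 [-0.5167  0.6727 -0.5295  0.3262]
 [-0.0199 -0.6278 -0.7781  0.8786]
 [ 0.      0.      0.      1.    ]]
top 570.162479220172 570.162479220172 313.24448866037557 243.71698646829518
[[-0.0249 -0.9852  0.1696  0.3137]
 [-0.9995  0.0281  0.0167 -0.2528]
 [-0.0212 -0.1691 -0.9854  1.0514]
 [ 0.      0.      0.      1.    ]]
{'time': 0.1, 'joint_pos': array([ 0.9567,  0.3812,  1.2981, -0.    ,  1.4636, -0.2153]), 'qvel': array([ 0.0009, -0.0015, -0.0022,  0.0001,  0.0008,  0.0002]), 'tau': array([  0.0048, -44.9213, -23.1657,  -0.0001,   0.0037,   0.    ]), 'ee_pos': array([0.2134, 0.5066, 0.2308]), 'ee_rot': array([ 2.617 ,  1.7371, -0.002 ]), 'force': array([-0.0177, -0.3485,  0.5565]), 'torque': array([ 0.0126, -0.0296, -0.0035]), 'width': 0.08553109468653823} 0.0187
```

View pics/scene0.png

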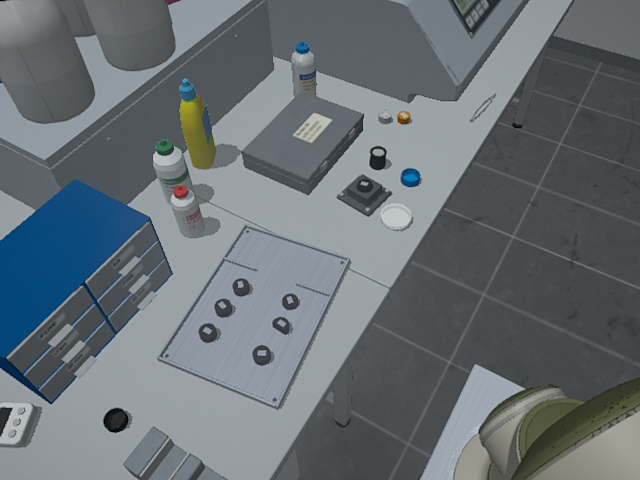

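View pics/top0.png

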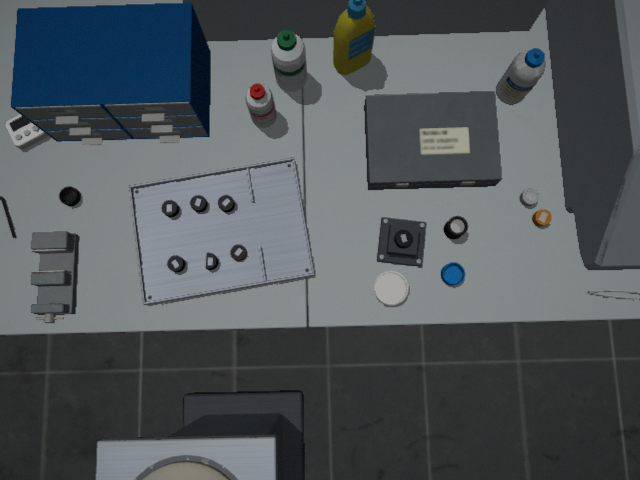

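The scene view shows the tray with six mounts, the broken one probably at (282,325), the mould at (364,190) and the gateway around (276,277). In the top view the mounts are at (171,209), (199,203), (227,203), (177,264), (211,261) and (238,253). The bar is near x=250–265, and the mould is at (403,240).

```bash
python3 - <<'E'
import cv2,numpy as np
a=cv2.imread("pics/scene0.png")[220:412,155:355]; b=cv2.imread("pics/top0.png")[150:310,122:322]
a=cv2.resize(a,None,fx=3.9,fy=3.12,interpolation=cv2.INTER_CUBIC)
cv2.imwrite("pics/c1.png",cv2.resize(cv2.imread("pics/scene0.png")[225:410,155:355],None,fx=3,fy=3,interpolation=cv2.INTER_CUBIC))
cv2.imwrite("pics/c2.png",cv2.resize(b,None,fx=4,fy=4,interpolation=cv2.INTER_CUBIC)[:600])
E
```

```text
(no output)
```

View pics/c1.png

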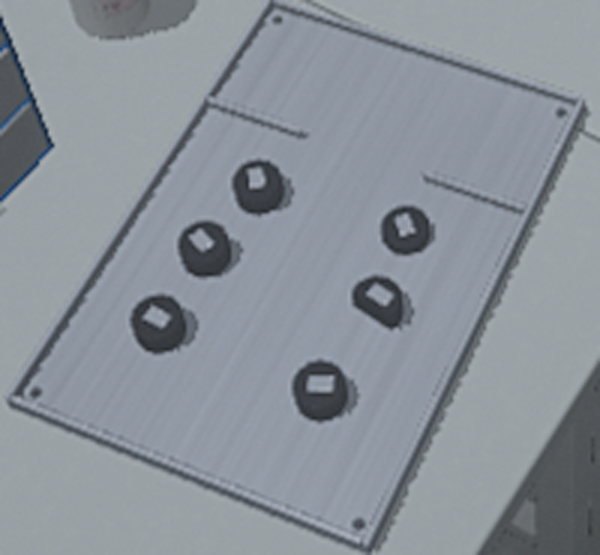

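View pics/c2.png

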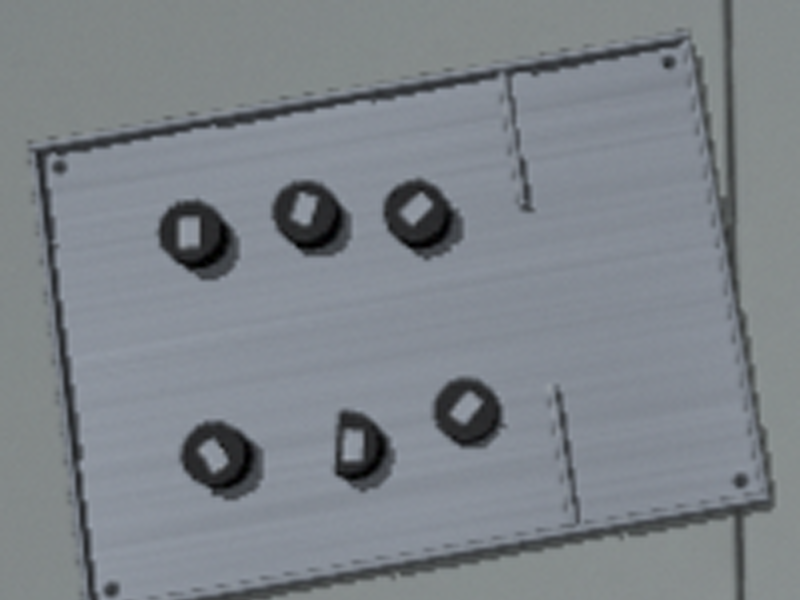

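The scene crop shows the mount at (405,230) with little side wall and shadow, so it looks like the short one. The broken one is at (380,300). The top crop shows short at (466,408) and broken at (357,446) with its flat facing left. I'll triangulate to check, and crop the mould from both views.

```bash
cat > h.py <<'E'
import numpy as np, cv2
from station import robot
np.set_printoptions(precision=4,suppress=True)
M={n:robot.camera_model(n) for n in("scene","top")}
def ray(n,p):
    m=M[n];P=np.array(m["pose"]);d=P[:3,:3]@[(p[0]-m["cx"])/m["fx"],(p[1]-m["cy"])/m["fy"],1]
    return P[:3,3],d/np.linalg.norm(d)
def tri(ps,pt):
    A=[];b=[]
    for n,p in(("scene",ps),("top",pt)):
        o,d=ray(n,p);Q=np.eye(3)-np.outer(d,d);A.append(Q);b.append(Q@o)
    x=np.linalg.lstsq(np.vstack(A),np.hstack(b),rcond=None)[0]
    return x,max(np.linalg.norm(A[i]@x-b[i]) for i in(0,1))
def atz(n,p,z):
    o,d=ray(n,p);return o+d*(z-o[2])/d[2]
def proj(n,X):
    m=M[n];P=np.array(m["pose"]);c=P[:3,:3].T@(np.array(X)-P[:3,3]);return np.array([m["fx"]*c[0]/c[2]+m["cx"],m["fy"]*c[1]/c[2]+m["cy"]])
E
python3 - <<'E'
from h import *
sc=lambda p:(p[0]/3+155-1/3,p[1]/3+225-1/3)
tp=lambda p:(p[0]/4+122-.375,p[1]/4+150-.375)
S=dict(A=(257,178),B=(201,239),C=(157,317),S=(404,223),Br=(380,293),D=(320,384),k1=(277,20),k2=(561,113),k3=(35,393),k4=(359,524))
T=dict(A=(418,209),B=(305,210),C=(190,233),S=(467,408),Br=(354,446),D=(214,455),k1=(668,62),k2=(740,481),k3=(59,166),k4=(112,589))
R={}
for k in S:
    x,e=tri(sc(S[k]),tp(T[k]));R[k]=x;print(k,x,round(e,4))
c=np.mean([R[k] for k in('k1','k2','k3','k4')],0); y=(R['k3']+R['k4']-R['k1']-R['k2'])[:2]; y/=np.linalg.norm(y); x=np.array([y[1],-y[0]])
print("tray",c,x,y,np.degrees(np.arctan2(x[1],x[0])))
for k in R: print(k,((R[k]-c)[:2]@x).round(4),((R[k]-c)[:2]@y).round(4))
a=cv2.imread("pics/scene0.png")[140:240,330:430]; b=cv2.imread("pics/top0.png")[210:310,370:470]
cv2.imwrite("pics/c3.png",np.hstack([cv2.resize(i,None,fx=4,fy=4,interpolation=cv2.INTER_CUBIC) for i in(a,b)]))
E
```

```text
A [ 0.5737 -0.0757  0.0259] 0.0002
B [ 0.5748 -0.0233  0.0279] 0.0008
C [0.5656 0.0304 0.0263] 0.0005
S [ 0.481  -0.0972  0.0198] 0.0006
Br [ 0.4637 -0.0468  0.0277] 0.0006
D [0.4612 0.0174 0.0262] 0.0002
k1 [ 0.6462 -0.192   0.0095] 0.0003
k2 [ 0.445  -0.2216  0.0089] 0.0004
k3 [0.604  0.098  0.0091] 0.0001
k4 [0.4026 0.068  0.0087] 0.0001
tray [ 0.5244 -0.0619  0.009 ] [0.9895 0.1445] [-0.1445  0.9895] 8.305626321521137
A 0.0468 -0.0208
B 0.0555 0.0309
C 0.0541 0.0854
S -0.0481 -0.0287
Br -0.058 0.0237
D -0.0511 0.0876
k1 0.1017 -0.1463
k2 -0.1017 -0.1465
k3 0.1018 0.1468
k4 -0.1018 0.1461
```

View pics/c3.png

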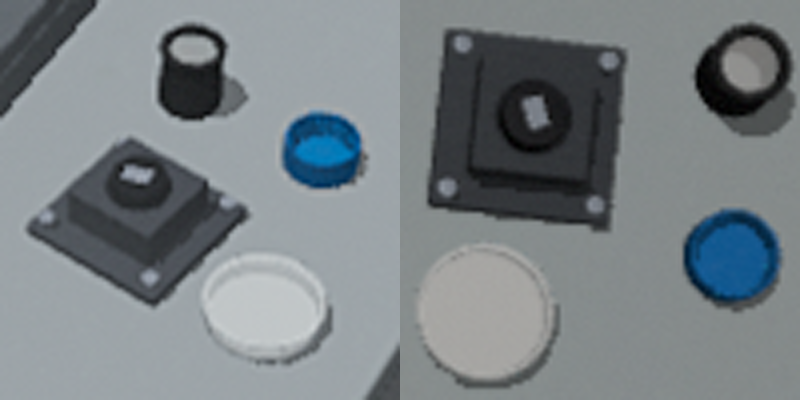

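Heights check out: five mounts' tops come out at about 26 mm and one at 20 mm, so that is the short mount, at tray (-48,-29). The broken mount is at tray (-58,24). In the mould crop, the metal piece is at scene (138,174) and top (138,113), and the mount's dark disc is around it.

```bash
cat >> h.py <<'E'
from scipy.spatial.transform import Rotation as R
TC=np.array([.5244,-.0619]);ang=np.radians(8.3);TX=np.array([np.cos(ang),np.sin(ang)]);TY=np.array([-TX[1],TX[0]])
def tray(x,y): return TC+x*TX+y*TY
def go(xy,z,yaw,p=None,r=None):
    "prints total shift in tool axes (units of 0.5 m) and turn (units of .08) to the target, tool down, tool x at yaw deg"
    s=robot.state();p=s["ee_pos"] if p is None else p;r=R.from_rotvec(s["ee_rot"] if r is None else r)
    q=R.from_euler('z',yaw,degrees=True)*R.from_rotvec([np.pi,0,0])
    d=r.inv().apply(np.r_[xy,z]-p)/.5;t=(r.inv()*q).as_rotvec()/.08
    print("now",p,"target",np.r_[xy,z],"shift",d,"turn",t,"j6",s["joint_pos"][5],"F",s["force"],"w",round(s["width"],4),"t",s["time"])
E
python3 - <<'E'
from h import *
sc=lambda p:(p[0]/4+330-.375,p[1]/4+140-.375)
tp=lambda p:(p[0]/4+370-.375,p[1]/4+210-.375)
for k,a,b in(("metal",(138,174),(138,113)),("boltR",(226,203),(209,60)),("boltn",(150,276),(196,205)),("boltL",(46,217),(47,187)),("loupe",(191,46),(349,60)),("cap",(322,135),(333,252)),("dish",(264,290),(86,310))):
    print(k,*tri(sc(a),tp(b)))
print("disc centre top @26mm", atz("top",tp((135,114)),.038))
for n,p in(("S",tray(-.0481,-.0287)),("centre",tray(0,-.0287)),("bay",tray(0,-.112))): print(n,p)
go((.481,-.0972),.10,8.3)
E
```

```text
metal [ 0.4943 -0.3989  0.0405] 0.0006077270117013858
boltR [ 0.4985 -0.4489 -0.016 ] 0.0302605348957881
boltn [ 0.483  -0.4351 -0.0714] 0.017639507751362662
boltL [ 0.4847 -0.3434  0.0596] 0.028518291218503085
loupe [ 0.5147 -0.4942  0.0434] 6.877927041248029e-05
cap [ 0.4305 -0.4853  0.0258] 0.0002348513255116701
dish [ 0.4078 -0.3732  0.0251] 0.0006667777403009159
disc centre top @26mm [ 0.4937 -0.3981  0.038 ]
S [ 0.4809 -0.0972]
centre [ 0.5285 -0.0903]
bay [ 0.5406 -0.1727]
now [0.2134 0.5066 0.2308] target [ 0.481  -0.0972  0.1   ] shift [-0.9047  0.9622  0.2625] turn [ 0.0054  0.0168 12.8389] j6 -0.2152721723405208 F [-0.0177 -0.3485  0.5565] w 0.0855 t 0.1
```

Emit:
servo_tool(targets="-0.03 0.03 0 0 0 0 0.1;-0.055 0.058 0.01 0 0 0 0.1;-0.055 0.058 0.01 0 0 0 0.1;-0.055 0.058 0.01 0 0 0 0.1;-0.055 0.058 0.01 0 0 0 0.1", grip_force=20)

```text
time: 0.52
ee_pos: [0.2849, 0.3398, 0.2083]
ee_rot: [-2.608, -1.751, 0.003]
force: [0.9, 1.1, 0.4]
width: 0.0471
```

Emit:
servo_tool(targets="-0.055 0.058 0.01 0 0 0 0.1;-0.055 0.058 0.01 0 0 0 0.1;-0.055 0.058 0.01 0 0 0 0.1;-0.055 0.058 0.01 0 0 0 0.1;-0.055 0.058 0.01 0 0 0 0.1")

```text
time: 0.93
ee_pos: [0.367, 0.1498, 0.1818]
ee_rot: [-2.605, -1.754, 0.004]
force: [0.6, 0.6, 1.0]
width: 0.0469
```

Emit:
servo_tool(targets="-0.055 0.058 0.01 0 0 0 0.1;-0.055 0.058 0.01 0 0 0 0.1;-0.055 0.058 0.01 0 0 0 0.1;-0.04 0.04 0.01 0 0 0 0.1;0 0 0 0 0 1 0.1")

```text
time: 1.35
ee_pos: [0.4299, 0.0027, 0.1599]
ee_rot: [-2.679, -1.641, 0.005]
force: [-0.1, 1.2, -0.1]
width: 0.0472
```

Emit:
servo_tool(targets="0 0 0 0 0 1 0.1;0 0 0 0 0 1 0.1;0 0 0 0 0 1 0.1;0 0 0 0 0 1 0.1;0 0 0 0 0 1 0.1")

```text
time: 1.77
ee_pos: [0.4297, -0.0006, 0.158]
ee_rot: [-2.963, -1.036, 0.011]
force: [0.1, -0.9, 0.3]
width: 0.0469
```

Emit:
servo_tool(targets="0 0 0 0 0 1 0.1;0 0 0 0 0 1 0.1;0 0 0 0 0 1 0.1;0 0 0 0 0 1 0.1;0 0 0 0 0 1 0.1")

```text
time: 2.18
ee_pos: [0.4289, -0.0005, 0.1569]
ee_rot: [-3.115, -0.394, 0.016]
force: [0.2, 0.1, 0.1]
width: 0.047
```

```bash
python3 -c "
from h import *
go((.481,-.0972),.05,8.3)"
```

```text
now [ 0.4289 -0.0005  0.1569] target [ 0.481  -0.0972  0.05  ] shift [0.055  0.2139 0.2126] turn [-0.0327  0.128   1.3336] j6 -0.5277393815613094 F [0.2055 0.1001 0.1411] w 0.047 t 2.1833
```

Emit:
servo_tool(targets="0 0 0 0 0.13 1 0.1;0 0 0 0 0 0.33 0.1;0.02 0.053 0.03 0 0 0 0.1;0.02 0.053 0.04 0 0 0 0.1;0.013 0.053 0.05 0 0 0 0.1")

```text
time: 2.6
ee_pos: [0.467, -0.0744, 0.0984]
ee_rot: [-3.133, -0.221, -0.01]
force: [1.4, 0.7, 0.5]
width: 0.0468
```

Emit:
servo_tool(targets="0.0 0.053 0.05 0 0 0 0.1;0 0 0.03 0 0 0 0.1;0 0 0 0 0 0 0.1;0 0 0 0 0 0 0.1;0 0 0 0 0 0 0.1")

```text
time: 3.02
ee_pos: [0.4711, -0.1054, 0.0526]
ee_rot: [-3.131, -0.214, -0.002]
force: [0.0, -0.5, -0.4]
width: 0.0465
```

```bash
python3 -c "
from h import *
go((.481,-.0972),.0075,8.3)
cv2.imwrite('pics/p1.png',cv2.resize(robot.get_image('scene')[210:400,150:400,::-1],None,fx=3.1,fy=3.1,interpolation=cv2.INTER_CUBIC))"
```

```text
now [ 0.4711 -0.1054  0.0526] target [ 0.481  -0.0972  0.0075] shift [ 0.0218 -0.0133  0.0902] turn [-0.0408 -0.019  -0.1032] j6 -0.6073421117732675 F [ 0.0224 -0.4517 -0.3745] w 0.0465 t 3.0167
```

View pics/p1.png

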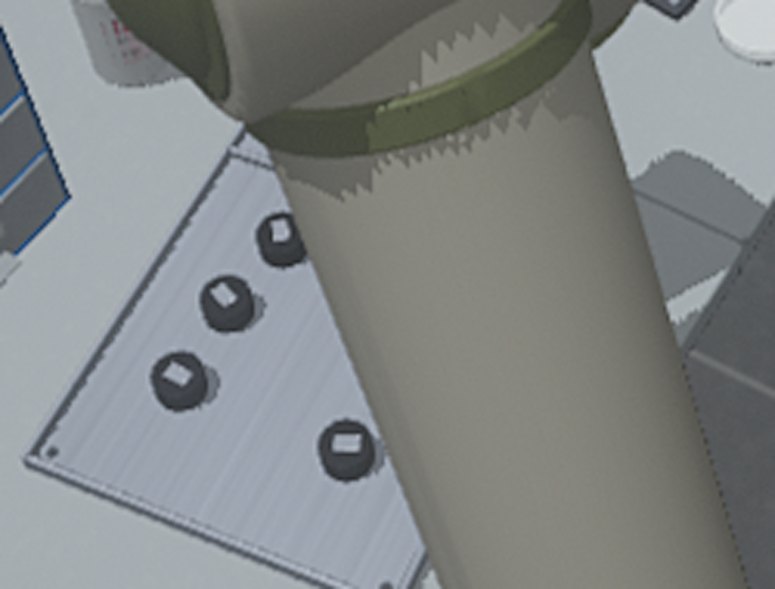

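The arm hides the short mount in this view, though the good mounts stand unmoved, so I go by the numbers.

Emit:
servo_tool(targets="0.022 -0.013 0 0 0 -0.1 0.1;0 0 0 0 0 0 0.1;0 0 0 0 0 0 0.1;0 0 0.03 0 0 0 0.1;0 0 0.02 0 0 0 0.1")

```text
time: 3.48
ee_pos: [0.4835, -0.0961, 0.0337]
ee_rot: [3.13, 0.234, 0.019]
force: [-0.1, 0.4, 0.5]
width: 0.047
```

```bash
python3 -c "
from h import *
go((.481,-.0972),.0075,8.3)"
```

```text
now [ 0.4835 -0.0961  0.0337] target [ 0.481  -0.0972  0.0075] shift [-0.0058  0.0013  0.0524] turn [ 0.0477 -0.1483  0.0557] j6 -0.5908321096859356 F [-0.1262  0.4023  0.5311] w 0.047 t 3.4833
```

Emit:
servo_tool(targets="-0.005 0.001 0.015 0 -0.15 0 0.1;0 0 0.015 0 0 0 0.1;0 0 0.01 0 0 0 0.1;0 0 0.004 0 0 0 0.1;0 0 0 0 0 0 0.1")

```text
time: 3.9
ee_pos: [0.4801, -0.0968, 0.0107]
ee_rot: [3.128, 0.235, -0.002]
force: [-0.8, -0.8, -0.7]
width: 0.0465
```

```bash
python3 -c "
from h import *
go((.481,-.0972),.0075,8.3)"
```

```text
now [ 0.4801 -0.0968  0.0107] target [ 0.481  -0.0972  0.0075] shift [0.0017 0.0011 0.0063] turn [0.0526 0.0168 0.0675] j6 -0.5851856429751202 F [-0.781  -0.7641 -0.6953] w 0.0465 t 3.9
```

Emit:
servo_tool(targets="0.0015 0.001 0.005 0.05 0 0.06 0.1;0 0 0 0 0 0 -0.4;0 0 0 0 0 0 -0.4;0 0 0 0 0 0 -0.4;0 0 0 0 0 0 -0.4")

```text
time: 4.32
ee_pos: [0.4815, -0.0975, 0.009]
ee_rot: [3.133, 0.227, 0.0]
force: [-0.1, -0.0, -0.0]
width: 0.0274
```

Emit:
servo_tool(targets="0 0 0 0 0 0 -0.4;0 0 0 0 0 0 -0.4;0 0 0 0 0 0 -0.4;0 0 0 0 0 0 -0.4;0 0 0 0 0 0 -0.4")

```text
time: 4.73
ee_pos: [0.4816, -0.0976, 0.0092]
ee_rot: [3.132, 0.227, 0.001]
force: [0.6, -0.4, -0.0]
width: 0.0275
```

```bash
python3 -c "
from h import *
go(tray(0,-.0287),.0075,8.3)"
```

```text
now [ 0.4816 -0.0976  0.0092] target [ 0.5285 -0.0903  0.0075] shift [ 0.095  -0.0009  0.0034] turn [ 0.0136 -0.0088  0.    ] j6 -0.5854483237202316 F [ 0.614  -0.3925 -0.0474] w 0.0275 t 4.7333
```

```bash
python3 -c "
from h import *
a=cv2.resize(robot.get_image('top')[150:310,122:322,::-1],None,fx=4,fy=4,interpolation=cv2.INTER_CUBIC)[:600]
cv2.imwrite('pics/p2.png',a)"
```

```text
(no output)
```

View pics/p2.png

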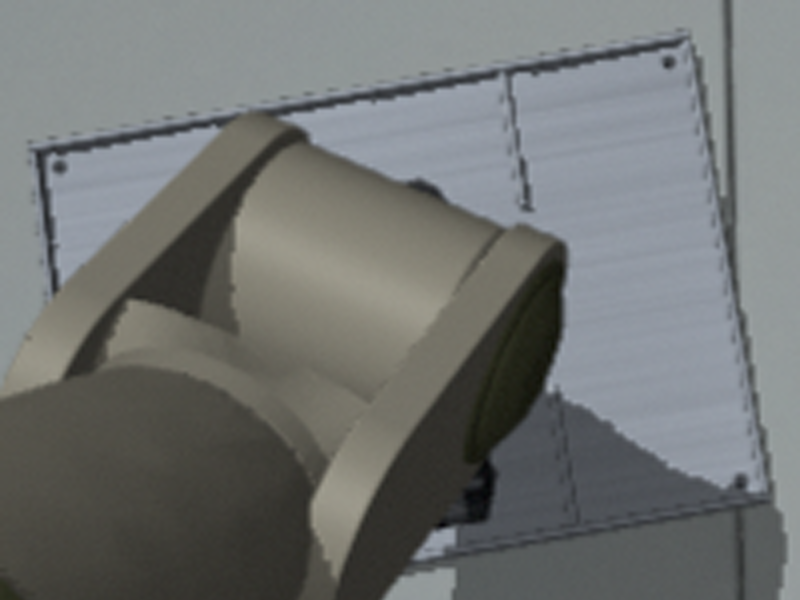

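The arm hides the grasp here too; only the gripper's dark edge shows, at (470,500). I'll test the hold by commanding it further shut.

Emit:
servo_tool(targets="0 0 0.001 0 0 0 -0.6;0 0 0 0 0 0 -0.8;0 0 0 0 0 0 -0.8;0 0 0 0 0 0 -0.8;0 0 0 0 0 0 -0.8")

```text
time: 5.2
ee_pos: [0.4816, -0.0976, 0.0087]
ee_rot: [3.132, 0.227, 0.001]
force: [0.3, -0.1, -0.3]
width: 0.0276
```

It holds at 27.6 mm. Next I drag along tray +x into the strip.

Emit:
servo_tool(targets="0.008 0 0.0006 0 0 0 -0.8;0.016 0 0.0004 0 0 0 -0.8;0.016 0 0.0004 0 0 0 -0.8;0.016 0 0.0004 0 0 0 -0.8;0.016 0 0.0004 0 0 0 -0.8")

```text
time: 5.62
ee_pos: [0.5163, -0.0921, 0.0086]
ee_rot: [3.133, 0.227, -0.007]
force: [-3.2, -0.9, 7.0]
width: 0.0277
```

Emit:
servo_tool(targets="0.012 0 0.0004 0 0 0 -0.8;0.008 0 0.0004 0 0 0 -0.8;0 0 0.0004 0 0 0 -0.8;0 0 0 0 0 0 -0.8;0 0 0 0 0 0 -0.8")

```text
time: 6.03
ee_pos: [0.5296, -0.0902, 0.0086]
ee_rot: [3.132, 0.23, -0.007]
force: [-1.9, -1.0, 3.2]
width: 0.0276
```

```bash
python3 -c "
from h import *
go(tray(0,-.115),.0085,8.3)"
```

```text
now [ 0.5296 -0.0902  0.0086] target [ 0.541  -0.1757  0.0085] shift [-0.0025  0.1725  0.0004] turn [0.0136 0.0563 0.0201] j6 -0.5314949875110777 F [-1.9403 -0.9801  3.2177] w 0.0276 t 6.0333
```

The upward force of 3–7 N with friction drag shows it is sliding on the plate. Now through the gateway.

Emit:
servo_tool(targets="0 0.01 0.0004 0 0 0 -0.8;0 0.02 0.0004 0 0 0 -0.8;0 0.02 0.0004 0 0 0 -0.8;0 0.02 0.0004 0 0 0 -0.8;0 0.02 0.0004 0 0 0 -0.8")

```text
time: 6.45
ee_pos: [0.5383, -0.1335, 0.0086]
ee_rot: [-3.131, -0.233, 0.002]
force: [-0.5, 3.9, 4.5]
width: 0.0278
```

Emit:
servo_tool(targets="0 0.02 0.0004 0 0 0 -0.8;0 0.02 0.0004 0 0 0 -0.8;0 0.02 0.0004 0 0 0 -0.8;0 0.012 0.0004 0 0 0 -0.8;0 0 0 0 0 0 -0.8")

```text
time: 6.87
ee_pos: [0.5459, -0.1733, 0.0086]
ee_rot: [-3.131, -0.229, -0.004]
force: [-0.5, 0.9, 3.9]
width: 0.0278
```

```bash
python3 -c "
from h import *
go(tray(.045,-.115),.0085,8.3)"
```

```text
now [ 0.5459 -0.1733  0.0086] target [ 0.5855 -0.1692  0.0085] shift [0.0795 0.0034 0.0005] turn [-0.0275 -0.0337  0.0179] j6 -0.6642456233505031 F [-0.5109  0.9253  3.8949] w 0.0278 t 6.8667
```

Emit:
servo_tool(targets="0.008 0 0.0003 0 0 0 -0.8;0.018 0.001 0.0004 0 0 0 -0.8;0.018 0.001 0.0004 0 0 0 -0.8;0.018 0 0.0004 0 0 0 -0.8;0.014 0 0.0004 0 0 0 -0.8")

```text
time: 7.28
ee_pos: [0.5823, -0.1705, 0.0086]
ee_rot: [-3.131, -0.227, 0.006]
force: [-4.7, -0.2, 7.0]
width: 0.0277
```

Emit:
servo_tool(targets="0 0 0 0 0 0 -0.8;0 0 0 0 0 0 -0.2;0 0 0 0 0 0 0.1;0 0 0 0 0 0 0.1;0 0 0 0 0 0 0.1")

```text
time: 7.7
ee_pos: [0.5828, -0.1703, 0.0074]
ee_rot: [-3.131, -0.228, 0.006]
force: [0.5, 0.1, -0.3]
width: 0.047
```

Emit:
servo_tool(targets="0 0 -0.02 0 0 0 0.1;0 0 -0.04 0 0 0 0.1;0 0 -0.04 0 0 0 0.1;0 0 0 0 0 0 0.1;0 0 0 0 0 0 0.1")

```text
time: 8.12
ee_pos: [0.5818, -0.1703, 0.0602]
ee_rot: [-3.13, -0.227, 0.01]
force: [-0.7, 0.5, -0.6]
width: 0.0474
```

```bash
python3 -c "
from h import *
go(tray(-.058,.0237),.06,8.3)"
```

```text
now [ 0.5818 -0.1703  0.0602] target [ 0.4636 -0.0468  0.06  ] shift [-0.1983 -0.2785  0.0028] turn [-0.0511  0.0737 -0.0035] j6 -0.6243523441531933 F [-0.7128  0.4514 -0.6358] w 0.0474 t 8.1167
```

Emit:
servo_tool(targets="-0.02 -0.028 0 0 0 0 0.1;-0.04 -0.056 0 0 0 0 0.1;-0.04 -0.056 0 0 0 0 0.1;-0.04 -0.056 0 0 0 0 0.1;-0.036 -0.05 0 0 0 0 0.1")

```text
time: 8.53
ee_pos: [0.4754, -0.0619, 0.059]
ee_rot: [-3.133, -0.218, 0.005]
force: [0.8, 0.1, -0.2]
width: 0.0468
```

Emit:
servo_tool(targets="-0.015 -0.02 0 0 0 0 0.1;0 0 0 0 0 0 0.1;0 0 0 0 0 0 0.1;0 0 0 0 0 0 0.1;0 0 0 0 0 0 0.1")

```text
time: 8.95
ee_pos: [0.462, -0.0494, 0.058]
ee_rot: [-3.13, -0.222, 0.013]
force: [0.5, -1.2, -0.3]
width: 0.0469
```

```bash
python3 -c "
from h import *
go((.4636,-.0468),.0085,8.3)"
```

```text
now [ 0.462  -0.0494  0.058 ] target [ 0.4636 -0.0468  0.0085] shift [ 0.0048 -0.0043  0.0989] turn [-0.0583  0.1036 -0.0384] j6 -0.5041577506402918 F [ 0.5358 -1.1871 -0.2713] w 0.0469 t 8.95
```

Emit:
servo_tool(targets="0.005 -0.004 0.02 -0.05 0.1 0 0.1;0 0 0.03 0 0 0 0.1;0 0 0.025 0 0 0 0.1;0 0 0.013 0 0 0 0.1;0 0 0 0 0 0 0.1")

```text
time: 9.37
ee_pos: [0.4693, -0.0515, 0.0121]
ee_rot: [3.132, 0.216, 0.009]
force: [-0.5, 0.1, -0.7]
width: 0.047
```

```bash
python3 -c "
from h import *
go((.4636,-.0468),.0095,8.3)"
```

```text
now [ 0.4693 -0.0515  0.0121] target [ 0.4636 -0.0468  0.0095] shift [-0.01   -0.0109  0.0051] turn [ 0.0333 -0.066  -0.087 ] j6 -0.49904939971908746 F [-0.4741  0.1283 -0.7395] w 0.047 t 9.3667
```

Emit:
servo_tool(targets="-0.01 -0.01 0.003 0 -0.06 -0.08 0.1;0 0 0 0 0 0 0.1;0 0 0.001 0 0 0 0.1;0 0 0 0 0 0 0.1;0 0 0 0 0 0 0.1")

```text
time: 9.78
ee_pos: [0.4645, -0.048, 0.011]
ee_rot: [3.13, 0.226, 0.003]
force: [-0.0, 0.1, 0.6]
width: 0.0471
```

```bash
python3 -c "
from h import *
go((.4636,-.0468),.0095,8.3)"
```

```text
now [ 0.4645 -0.048   0.011 ] target [ 0.4636 -0.0468  0.0095] shift [-0.0015 -0.0026  0.0031] turn [ 0.0478 -0.0237 -0.0107] j6 -0.4974442765690696 F [-0.0083  0.0778  0.6497] w 0.0471 t 9.7833
```

Emit:
servo_tool(targets="-0.0015 -0.002 0.002 0.04 0 0 0;0 0 0 0 0 0 -0.2;0 0 0 0 0 0 -0.8;0 0 0 0 0 0 -0.8;0 0 0 0 0 0 -0.8")

```text
time: 10.2
ee_pos: [0.4641, -0.0472, 0.011]
ee_rot: [3.132, 0.226, 0.006]
force: [0.0, -1.1, -0.9]
width: 0.0291
```

Emit:
servo_tool(targets="0 0 0 0 0 0 -0.8;0 0 0 0 0 0 -0.8;0 0 0 0 0 0 -0.8;0 0 0 0 0 0 -0.8;0 0 0 0 0 0 -0.8")

```text
time: 10.62
ee_pos: [0.464, -0.0471, 0.0108]
ee_rot: [3.133, 0.226, 0.006]
force: [0.3, 0.1, 0.6]
width: 0.0291
```

```bash
python3 -c "
from h import *
go(tray(0,.0237),.0095,8.3)"
```

```text
now [ 0.464  -0.0471  0.0108] target [ 0.521  -0.0384  0.0095] shift [ 0.1152 -0.0009  0.003 ] turn [ 0.0142 -0.0443 -0.0093] j6 -0.5011702270390131 F [0.2605 0.1275 0.6459] w 0.0291 t 10.6167
```

Gripped at 29.1 mm across the diameter. Now drag +x by 58 mm.

Emit:
servo_tool(targets="0.008 0 0.001 0 0 0 -0.8;0.016 0 0.0004 0 0 0 -0.8;0.016 0 0.0004 0 0 0 -0.8;0.016 0 0.0004 0 0 0 -0.8;0.016 0 0.0004 0 0 0 -0.8")

```text
time: 11.03
ee_pos: [0.4973, -0.0415, 0.0107]
ee_rot: [-3.133, -0.227, 0.007]
force: [-4.5, -0.2, 7.7]
width: 0.029
```

Emit:
servo_tool(targets="0.016 0 0.0004 0 0 0 -0.8;0.016 0 0.0004 0 0 0 -0.8;0.008 0 0.0004 0 0 0 -0.8;0 0 0.0004 0 0 0 -0.8;0 0 0 0 0 0 -0.8")

```text
time: 11.45
ee_pos: [0.5199, -0.0381, 0.0109]
ee_rot: [3.133, 0.23, -0.01]
force: [-2.0, -0.4, 2.7]
width: 0.0291
```

```bash
python3 -c "
from h import *
go(tray(0,-.115),.0095,8.3)"
```

```text
now [ 0.5199 -0.0381  0.0109] target [ 0.541  -0.1757  0.0095] shift [0.0017 0.2785 0.0027] turn [0.0005 0.0811 0.0187] j6 -0.4430674029089814 F [-1.9536 -0.4006  2.6933] w 0.0291 t 11.45
```

Emit:
servo_tool(targets="-0.001 0.01 0.0006 0 0.05 0 -0.8;-0.002 0.024 0.0004 0 0 0 -0.8;-0.002 0.024 0.0004 0 0 0 -0.8;-0.002 0.024 0.0004 0 0 0 -0.8;-0.002 0.024 0.0004 0 0 0 -0.8")

```text
time: 11.87
ee_pos: [0.5263, -0.0908, 0.0108]
ee_rot: [-3.131, -0.235, -0.005]
force: [0.4, 3.4, 6.4]
width: 0.0289
```

Emit:
servo_tool(targets="-0.001 0.024 0.0004 0 0 0 -0.8;0 0.024 0.0004 0 0 0 -0.8;0 0.015 0.0004 0 0 0 -0.8;0 0 0.0004 0 0 0 -0.8;0 0 0 0 0 0 -0.8")

```text
time: 12.28
ee_pos: [0.5328, -0.1283, 0.0109]
ee_rot: [-3.131, -0.228, -0.012]
force: [0.3, 1.4, 2.4]
width: 0.0286
```

```bash
python3 -c "
from h import *
go(tray(-.006,-.084),.0105,8.3);go(tray(-.04,-.115),.0105,8.3)"
```

```text
now [ 0.5328 -0.1283  0.0109] target [ 0.5306 -0.1459  0.0105] shift [-0.0095  0.0342  0.0006] turn [-0.0176 -0.0958  0.0034] j6 -0.6043225215735978 F [0.3123 1.3557 2.3691] w 0.0286 t 12.2833
now [ 0.5328 -0.1283  0.0109] target [ 0.5014 -0.1815  0.0105] shift [-0.0775  0.0962 -0.    ] turn [-0.0176 -0.0958  0.0034] j6 -0.6043225215735978 F [0.3123 1.3557 2.3691] w 0.0286 t 12.2833
```

Emit:
servo_tool(targets="-0.003 0.014 0.0004 0 0 0 -0.8;-0.004 0.016 0.0004 0 0 0 -0.8;-0.003 0.012 0.0004 0 0 0 -0.8;-0.013 0.012 0.0004 0 0 0 -0.8;-0.015 0.013 0.0004 0 0 0 -0.8")

```text
time: 12.7
ee_pos: [0.5218, -0.1681, 0.0108]
ee_rot: [-3.133, -0.228, -0.023]
force: [2.5, 1.8, 5.0]
width: 0.0289
```

Emit:
servo_tool(targets="-0.017 0.015 0.0004 0 0 0 -0.8;-0.017 0.015 0.0004 0 0 0 -0.8;-0.014 0.01 0.0004 0 0 0 -0.8;0 0 0.0004 0 0 0 -0.8;0 0 0 0 0 0 -0.8")

```text
time: 13.12
ee_pos: [0.5008, -0.1979, 0.011]
ee_rot: [3.129, 0.224, 0.034]
force: [0.5, 0.0, 2.6]
width: 0.0288
```

```bash
python3 -c "
from h import *
go(tray(-.04,-.115),.0105,8.3)"
```

```text
now [ 0.5008 -0.1979  0.011 ] target [ 0.5014 -0.1815  0.0105] shift [ 0.0059 -0.0325  0.001 ] turn [ 0.0698 -0.2649 -0.0266] j6 -0.7526219681501649 F [0.5434 0.0295 2.5677] w 0.0288 t 13.1167
```

Emit:
servo_tool(targets="0 0 0 0 0 0 -0.8;0 0 0 0 0 0 -0.2;0 0 0 0 0 0 0.1;0 0 0 0 0 0 0.1;0 0 0 0 0 0 0.1")

```text
time: 13.53
ee_pos: [0.5, -0.1993, 0.0099]
ee_rot: [3.13, 0.223, 0.032]
force: [-0.7, -0.3, -1.0]
width: 0.0469
```

Emit:
servo_tool(targets="0 0 -0.02 0 -0.2 0 0.1;0 0 -0.05 0 0 0 0.1;0 0 -0.06 0 0 0 0.1;0 0 -0.05 0 0 0 0.1;0 0 0 0 0 0 0.1")

```text
time: 13.95
ee_pos: [0.4986, -0.198, 0.101]
ee_rot: [3.133, 0.225, -0.004]
force: [1.4, -0.5, 0.1]
width: 0.0468
```

```bash
python3 -c "
from h import *
go((.4935,-.3985),.10,8.3)"
```

```text
now [ 0.4986 -0.198   0.101 ] target [ 0.4935 -0.3985  0.1   ] shift [-0.0673  0.3955  0.0025] turn [ 0.0104  0.0304 -0.0175] j6 -0.7400905260193889 F [ 1.3827 -0.479   0.1387] w 0.0468 t 13.95
```

Emit:
servo_tool(targets="-0.006 0.03 0 0 0 0 0.1;-0.013 0.075 0 0 0 0 0.1;-0.013 0.075 0 0 0 0 0.1;-0.013 0.075 0 0 0 0 0.1;-0.013 0.075 0 0 0 0 0.1")

```text
time: 14.37
ee_pos: [0.4935, -0.3665, 0.0999]
ee_rot: [-3.131, -0.243, 0.006]
force: [1.5, 0.1, 0.6]
width: 0.0469
```

Emit:
servo_tool(targets="-0.01 0.05 0 0 0 0 0.1;0 0.015 0 0 0 0 0.1;0 0 0 0 0 0 0.1;0 0 0 0 0 0 0.1;0 0 0 0 0 0 0.1")

```text
time: 14.78
ee_pos: [0.4897, -0.4091, 0.0939]
ee_rot: [-3.128, -0.231, 0.012]
force: [0.1, 0.2, 0.4]
width: 0.047
```

```bash
python3 -c "
from h import *
go((.4935,-.3985),.06,8.3)
f=lambda n,a,b,c,d:cv2.resize(robot.get_image(n)[a:b,c:d,::-1],(400,480),interpolation=cv2.INTER_CUBIC)
cv2.imwrite('pics/p3.png',np.hstack([f('scene',150,390,170,370),f('top',150,306,122,322)]))"
```

```text
now [ 0.4897 -0.4091  0.0939] target [ 0.4935 -0.3985  0.06  ] shift [ 0.0112 -0.0194  0.0678] turn [-0.066   0.0901  0.0298] j6 -1.0259400459620613 F [0.0825 0.1645 0.4126] w 0.047 t 14.7833
```

View pics/p3.png

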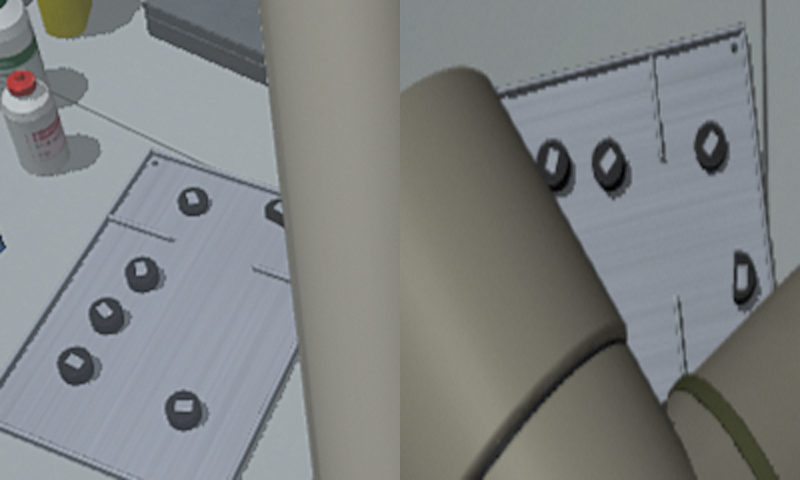

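Both rejects stand inside the bay: short at top-view (710,147), broken at (743,280), clear of the rim. The good mounts look unmoved. Now the new mount.

Emit:
servo_tool(targets="0.011 -0.019 0.02 -0.05 0.09 0 0.1;0 0 0.02 0 0 0 0.1;0 0 0 0 0 0 0.1;0 0 0 0 0 0 0.1;0 0 0 0 0 0 0.1")

```text
time: 15.3
ee_pos: [0.4952, -0.3946, 0.0746]
ee_rot: [-3.132, -0.241, -0.0]
force: [-0.2, -0.2, 0.7]
width: 0.0468
```

```bash
python3 -c "
from h import *
go((.4935,-.3985),.031,8.3)"
```

```text
now [ 0.4952 -0.3946  0.0746] target [ 0.4935 -0.3985  0.031 ] shift [-0.0046  0.0071  0.0872] turn [-0.0064 -0.0044  0.1081] j6 -1.0134780642304255 F [-0.2454 -0.2063  0.7276] w 0.0468 t 15.3
```

Emit:
servo_tool(targets="-0.004 0.007 0.02 0 0 0.1 0.1;0 0 0.025 0 0 0 0.1;0 0 0.018 0 0 0 0.1;0 0 0.005 0 0 0 0.1;0 0 0 0 0 0 0.1")

```text
time: 15.72
ee_pos: [0.4937, -0.4006, 0.039]
ee_rot: [3.131, 0.225, 0.003]
force: [-0.4, -0.8, -0.0]
width: 0.0468
```

```bash
python3 -c "
from h import *
go((.4935,-.3985),.0325,8.3)"
```

```text
now [ 0.4937 -0.4006  0.039 ] target [ 0.4935 -0.3985  0.0325] shift [ 0.0002 -0.0042  0.0131] turn [ 0.027  -0.0182 -0.0174] j6 -1.0110603979698682 F [-0.3621 -0.8052 -0.0281] w 0.0468 t 15.7167
```

Emit:
servo_tool(targets="0 -0.004 0.007 0 0 0 0.1;0 0 0.004 0 0 0 0.1;0 0 0 0 0 0 0.1;0 0 0 0 0 0 0.1;0 0 0 0 0 0 0.1")

```text
time: 16.13
ee_pos: [0.4935, -0.399, 0.0338]
ee_rot: [3.13, 0.224, 0.004]
force: [0.2, -0.8, -0.6]
width: 0.0467
```

```bash
python3 -c "
from h import *
go((.4935,-.3985),.0325,8.3)"
```

```text
now [ 0.4935 -0.399   0.0338] target [ 0.4935 -0.3985  0.0325] shift [ 0.0001 -0.0011  0.0025] turn [ 0.0412 -0.0257 -0.0223] j6 -1.0091942529240832 F [ 0.1709 -0.7576 -0.5553] w 0.0467 t 16.1333
```

Emit:
servo_tool(targets="0 0 0.0025 0 0 0 0;0 0 0 0 0 0 -0.2;0 0 -0.0004 0 0 0 -0.8;0 0 -0.0004 0 0 0 -0.8;0 0 -0.0004 0 0 0 -0.8", grip_force=35)

```text
time: 16.55
ee_pos: [0.4939, -0.3993, 0.0341]
ee_rot: [3.129, 0.224, 0.005]
force: [0.6, 0.1, -0.3]
width: 0.026
```

Emit:
servo_tool(targets="0 0 0 0 0 0 -0.8;0 0 0 0 0 0 -0.8;0 0 0 0 0 0 -0.8;0 0 0 0 0 0 -0.8;0 0 0 0 0 0 -0.8")

```text
time: 16.97
ee_pos: [0.4938, -0.3992, 0.0339]
ee_rot: [3.129, 0.224, 0.005]
force: [1.0, 0.4, -0.5]
width: 0.0264
```

The grip is shallow, so I'll regrip 2.5 mm lower.

Emit:
servo_tool(targets="0 0 0 0 0 0 0;0 0 0.004 0 0 0 0;0 0 0.002 0 0 0 0;0 0 0 0 0 0 0;0 0 0 0 0 0 0")

```text
time: 17.38
ee_pos: [0.4939, -0.3993, 0.0306]
ee_rot: [3.129, 0.224, 0.005]
force: [0.2, 0.2, 0.3]
width: 0.0425
```

```bash
python3 -c "
from h import *
go((.4935,-.3985),.0315,8.3)"
```

```text
now [ 0.4939 -0.3993  0.0306] target [ 0.4935 -0.3985  0.0315] shift [-0.0005 -0.0017 -0.0018] turn [ 0.0575 -0.0368 -0.0214] j6 -1.0091618837617546 F [0.1783 0.2164 0.2568] w 0.0425 t 17.3833
```

Emit:
servo_tool(targets="0 0 -0.002 0 0 0 -0.1;0 0 0 0 0 0 -0.3;0 0 0 0 0 0 -0.8;0 0 0 0 0 0 -0.8;0 0 0 0 0 0 -0.8")

```text
time: 17.8
ee_pos: [0.494, -0.3994, 0.032]
ee_rot: [3.129, 0.224, 0.006]
force: [-0.1, -0.0, -0.6]
width: 0.0265
```

Emit:
servo_tool(targets="0 0 0 0 0 0 -0.8;0 0 0 0 0 0 -0.8;0 0 -0.004 0 0 0 -0.8;0 0 -0.006 0 0 0 -0.8;0 0 -0.006 0 0 0 -0.8")

```text
time: 18.22
ee_pos: [0.4936, -0.399, 0.0397]
ee_rot: [3.13, 0.224, 0.004]
force: [0.4, -0.8, -0.3]
width: 0.0267
```

Emit:
servo_tool(targets="0 0 -0.01 0 0 0 -0.8;0 0 -0.02 0 0 0 -0.8;0 0 -0.03 0 0 0 -0.8;0 0 -0.03 0 0 0 -0.8;0 0 0 0 0 0 -0.8")

```text
time: 18.63
ee_pos: [0.4937, -0.3991, 0.0897]
ee_rot: [3.129, 0.224, 0.005]
force: [-0.2, 0.2, -0.4]
width: 0.0266
```

```bash
python3 -c "
from h import *
go(tray(0,.06),.09,8.3)
f=lambda n,a,b,c,d:cv2.resize(robot.get_image(n)[a:b,c:d,::-1],(400,400),interpolation=cv2.INTER_CUBIC)
cv2.imwrite('pics/p4.png',np.hstack([f('scene',130,250,310,430),f('top',170,310,360,500)]))"
```

```text
now [ 0.4937 -0.3991  0.0897] target [ 0.5157 -0.0025  0.09  ] shift [ 0.1568 -0.7787 -0.0038] turn [ 0.0574 -0.036  -0.0207] j6 -1.0091884678463887 F [-0.2351  0.2484 -0.4094] w 0.0266 t 18.6333
```

View pics/p4.png

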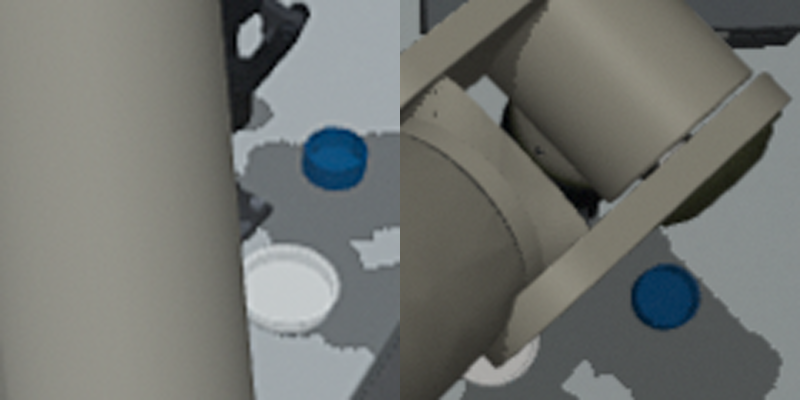

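The view is mostly hidden, with dish and cap still where they were: cap at top (665,297), dish at scene (290,287). The width stays at 26.6 mm after the lift, so the mount is held. I'll carry it to the empty place at tray (-50,15).

```bash
python3 -c "
from h import *
go(tray(-.05,.015),.07,8.3)"
```

```text
now [ 0.4929 -0.3982  0.0869] target [ 0.4728 -0.0543  0.07  ] shift [ 0.0582 -0.6867  0.0329] turn [ 0.0159 -0.0098 -0.0219] j6 -1.0091641811910468 F [-0.0006  0.1327 -0.8166] w 0.0264 t 18.7333
```

Emit:
servo_tool(targets="0.002 -0.02 0 0 0 0 -0.8;0.004 -0.05 0 0 0 0 -0.8;0.005 -0.06 0 0 0 0 -0.8;0.005 -0.06 0 0 0 0 -0.8;0.005 -0.06 0 0 0 0 -0.8")

```text
time: 19.15
ee_pos: [0.4829, -0.2703, 0.082]
ee_rot: [-3.132, -0.214, 0.004]
force: [1.1, -0.3, -1.0]
width: 0.0265
```

Emit:
servo_tool(targets="0.005 -0.06 0 0 0 0 -0.8;0.005 -0.06 0 0 0 0 -0.8;0.005 -0.06 0 0 0 0 -0.8;0.005 -0.06 0 0 0 0 -0.8;0.005 -0.06 0 0 0 0 -0.8")

```text
time: 19.57
ee_pos: [0.4696, -0.1082, 0.0788]
ee_rot: [-3.126, -0.212, 0.015]
force: [0.7, 0.4, -0.2]
width: 0.0266
```

Emit:
servo_tool(targets="0.004 -0.05 0 0 0 0 -0.8;0.002 -0.03 0 0 0 0 -0.8;0 -0.015 0 0 0 0 -0.8;0 0 0 0 0 0 -0.8;0 0 0 0 0 0 -0.8")

```text
time: 19.98
ee_pos: [0.4605, -0.0502, 0.0766]
ee_rot: [-3.121, -0.223, 0.027]
force: [-0.2, 0.4, 0.1]
width: 0.0266
```

```bash
python3 -c "
from h import *
go(tray(-.05,.015),.035,8.3)"
```

```text
now [ 0.4605 -0.0502  0.0766] target [ 0.4728 -0.0543  0.035 ] shift [0.0244 0.0128 0.0827] turn [-0.1732  0.2029 -0.0258] j6 -0.5129347880157977 F [-0.2076  0.3667  0.0501] w 0.0266 t 19.9833
```

Emit:
servo_tool(targets="0.02 0.012 0.02 -0.17 0.2 0 -0.8;0 0 0.02 0 0 0 -0.8;0 0 0.02 0 0 0 -0.8;0 0 0.01 0 0 0 -0.8;0 0 0 0 0 0 -0.8")

```text
time: 20.4
ee_pos: [0.4723, -0.0593, 0.0396]
ee_rot: [3.132, 0.217, 0.003]
force: [-0.3, 0.4, -0.5]
width: 0.0266
```

```bash
python3 -c "
from h import *
go(tray(-.05,.015),.02,8.3)"
```

```text
now [ 0.4723 -0.0593  0.0396] target [ 0.4728 -0.0543  0.02  ] shift [ 0.0021 -0.0098  0.0392] turn [ 0.0241 -0.0223 -0.0826] j6 -0.5113431260100961 F [-0.2982  0.356  -0.5084] w 0.0266 t 20.4
```

Emit:
servo_tool(targets="0.002 -0.008 0.014 0 0 -0.08 -0.8;0 0 0.012 0 0 0 -0.8;0 0 0.006 0 0 0 -0.8;0 0 0 0 0 0 -0.8;0 0 0 0 0 0 -0.8")

```text
time: 20.82
ee_pos: [0.4733, -0.0563, 0.0225]
ee_rot: [3.131, 0.225, 0.004]
force: [-1.3, 0.8, -0.7]
width: 0.0261
```

```bash
python3 -c "
from h import *
go(tray(-.05,.015),.018,8.3)"
```

```text
now [ 0.4733 -0.0563  0.0225] target [ 0.4728 -0.0543  0.018 ] shift [-0.0004 -0.0043  0.0089] turn [ 0.0303 -0.0293 -0.0195] j6 -0.5094720373363162 F [-1.3456  0.7654 -0.6772] w 0.0261 t 20.8167
```

Emit:
servo_tool(targets="0 0 0.003 0 0 0 -0.8;0 0 0.002 0 0 0 -0.8;0 0 0.0015 0 0 0 -0.8;0 0 0.001 0 0 0 -0.8;0 0 0.001 0 0 0 -0.8")

```text
time: 21.23
ee_pos: [0.4737, -0.0564, 0.0186]
ee_rot: [3.13, 0.225, 0.006]
force: [0.3, -0.2, -0.7]
width: 0.0264
```

Emit:
servo_tool(targets="0 0 0.001 0 0 0 -0.8;0 0 0.001 0 0 0 -0.8;0 0 0.0005 0 0 0 -0.8;0 0 0 0 0 0 -0.8;0 0 0 0 0 0 -0.8")

```text
time: 21.65
ee_pos: [0.4738, -0.0564, 0.0179]
ee_rot: [3.13, 0.225, 0.008]
force: [1.2, -0.9, -0.8]
width: 0.0266
```

Emit:
servo_tool(targets="0 0 0.001 0 0 0 -0.8;0 0 0.001 0 0 0 -0.8;0 0 0.001 0 0 0 -0.8;0 0 0.001 0 0 0 -0.8;0 0 0.001 0 0 0 -0.8")

```text
time: 22.07
ee_pos: [0.4739, -0.0564, 0.0178]
ee_rot: [3.129, 0.226, 0.01]
force: [-2.3, 1.2, 8.3]
width: 0.0267
```

Contact: 8 N upward at TCP z 17.8 mm, where 18.0 was expected. Release, then straight up and away.

Emit:
servo_tool(targets="0 0 0 0 0 0 -0.4;0 0 0 0 0 0 -0.2;0 0 0 0 0 0 0;0 0 0 0 0 0 0.1;0 0 0 0 0 0 0.1", grip_force=20)

```text
time: 22.48
ee_pos: [0.474, -0.0565, 0.0177]
ee_rot: [3.129, 0.226, 0.01]
force: [0.1, -0.7, 0.0]
width: 0.047
```

Emit:
servo_tool(targets="0 0 -0.01 0 0 0 0.1;0 0 -0.04 0 0 0 0.1;0 0 -0.06 0 0 0 0.1;0 0 -0.07 0 0 0 0.1;0 0 -0.07 0 0 0 0.1")

```text
time: 22.9
ee_pos: [0.4699, -0.055, 0.1419]
ee_rot: [-3.131, -0.225, 0.013]
force: [0.8, -0.0, 0.5]
width: 0.047
```

Emit:
servo_tool(targets="-0.01 -0.03 -0.03 0 0 0 0.1;-0.03 -0.07 -0.02 0 0 0 0.1;-0.03 -0.07 0 0 0 0 0.1;-0.03 -0.07 0 0 0 0 0.1;-0.03 -0.07 0 0 0 0 0.1")

```text
time: 23.32
ee_pos: [0.3871, 0.088, 0.177]
ee_rot: [3.13, 0.211, 0.017]
force: [1.1, 0.8, 0.4]
width: 0.0468
```

Emit:
servo_tool(targets="-0.03 -0.07 0 0 0 0 0.1;-0.03 -0.07 0 0 0 0 0.1;-0.03 -0.07 0 0 0 0 0.1;-0.03 -0.07 0 0 0 0 0.1;-0.01 -0.04 0 0 0 0 0.1")

```text
time: 23.73
ee_pos: [0.2933, 0.2447, 0.1776]
ee_rot: [3.131, 0.209, 0.022]
force: [1.0, 0.8, 0.2]
width: 0.0468
```

```bash
python3 -c "
from h import *
print(robot.state()['ee_pos'])
f=lambda n,a,b,c,d:cv2.resize(robot.get_image(n)[a:b,c:d,::-1],(400,400),interpolation=cv2.INTER_CUBIC)
cv2.imwrite('pics/p5.png',np.hstack([f('scene',130,410,150,430),f('top',120,330,120,330)]))
t=robot.get_image('top')[:,:,::-1];cv2.imwrite('pics/p5t.png',cv2.resize(t[150:310,122:322],None,fx=4,fy=4,interpolation=cv2.INTER_CUBIC)[:600])
o=cv2.imread('pics/top0.png');d=cv2.absdiff(o,t).max(2);print('mould area diff',[(n,int((d[y-h:y+h,x-h:x+h]>25).sum())) for n,x,y,h in(('dish',391,288,22),('cap',453,274,16),('loupe',456,227,16),('mouth',403,239,10))])"
```

```text
[0.2933 0.2447 0.1776]
mould area diff [('dish', 0), ('cap', 0), ('loupe', 0), ('mouth', 151)]
```

View pics/p5.png

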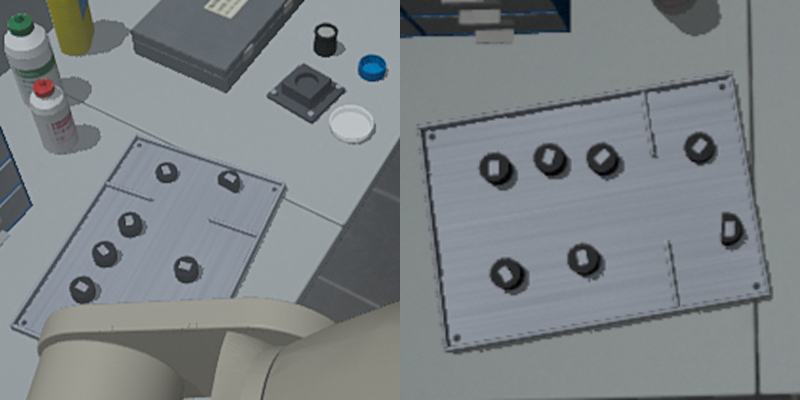

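View pics/p5t.png

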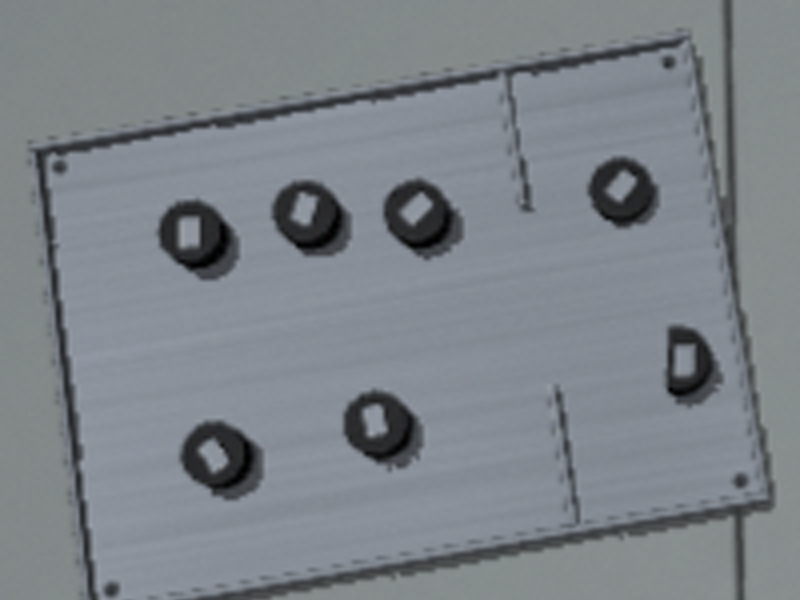

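The final pictures show:
- **Rejects:** both stand in the bay, short at (622,190) and broken at (688,362).
- **New mount:** it stands upright at (378,425) on the batch side.
- **Good mounts:** all four are at their starting pixels.
- **Mould and loose things:** the cavity is empty. The dish, cap and loupe show no pixel change.

Handing in.

```bash
python3 -c "
from station import robot
print(robot.state()['qvel'].round(3)); print(robot.finish_job())"
```

```text
[-0.061  0.005  0.002 -0.007 -0.004 -0.022]
the job is handed in; nothing more can be done
None
```

The job is done and handed in at about 24 s on the robot's clock; no verdict was reported.

- **Rejects:** I gripped the short mount first, then the broken one, at low force. I slid each along the plate into the clear strip, through the gateway and into the reject bay. The force reading showed them pressed on the plate with about 2–8 N at the end of every sliding move, so I take it that neither was lifted.
- **New mount:** I lifted it out of the mould and set it down upright on the batch side, near the broken mount's old place. I released it only after contact, at about 8 N and within 0.2 mm of the expected height.

**Last checks:** In the final pictures both rejects stand in the bay clear of the rim and bar. The four good mounts are at their starting pixels, the mould cavity is empty, and the loupe, dish and cap show no pixel change from the start.

**What disagreed:**
- Measured heights came out about 2 mm above the given ones, within the camera calibration.
- Finger openings on the 30 mm discs read 26–29 mm. I put this down to gripping at the finger tips, but could not confirm it.
- The broken mount stopped about 16 mm deeper in the bay than planned, still clear of the rim.
- The arm hid the short mount during its grasp, so the grasps were judged from finger width and force.

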